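Nudge the target block home under the camera hood

ROBOT

A 6-joint arm with a two-finger parallel gripper is mounted at the origin on the work surface. World frame = base frame: x ahead of the robot, y to its left, z up, the work surface at z = 0. Lengths are in m, angles in rad, forces in N, time in s.
With the tool pointing down it reaches from about 0.25 to 0.85 m from the base axis. Payload 12.5 kg.
Tool frame: the origin (TCP) lies on the centre line of the jaws, within the pads' length; the fingertips stand 22 mm ahead of it and the grasp point (between the pads) lies 3 mm ahead of it; z points along the fingers, x is the direction in which the jaws open and shut, and the axes are right-handed (so a half turn about z gives the same grasp; the last joint's range is limited). The gripper opens to 93 mm and grips with 3 to 60 N. Pads are 15 mm wide; open, the fingers measure 128 mm over their backs; the gripper's body (75 mm by 188 mm) begins 65 mm behind the grasp point.
Start: joints at [-1.398, 0.351, 1.652, -0, 1.139, -0.085], TCP at [0.14, -0.532, 0.241] pointing down, gripper open.
Joint ranges: [-2.75, 2.75], [-0.79, 2.1], [0.01, 2.65], [-1.57, 4.71], [0.07, 3.14], [-2.87, 2.87]. Speed limits (rad/s): [2.22, 2.22, 2.79, 3.14, 3.14, 3.14].

INTERFACE

Orientations are given as a unit quaternion [w, x, y, z].
In Python, from rig import arm gives the robot as it stands.
- The arm moves only by the tool apply_moves, never from a script. Its argument "steps" is one flat list of numbers, 7 for each row, row after row: the turn, a rotation vector about the tool's x, y, z in units of 8 degrees (1.0 is 8 degrees), then the shift along the tool's x, y, z in m, then the opening, from 0 (shut) to 1 (fully open). A call has 1 to 5 rows; each row shifts and turns the pose as measured when the row begins, along the tool's axes as they then stand; what a row does not reach is not made up. A row lasts 1/8 s, in which the tool goes at most 62.5 mm and 10.7 degrees, less where a joint would pass 70% of its speed; a pose out of reach is approached as far as the arm can. A call with a gripper value outside its range is refused whole. The fingers move at their own pace and stop on an object; "newtons" is the grip in N (left out, the last holds). Time passes only in rows, so rows that do not move let the fingers close. It gives the time, the measured TCP pose, the force and the opening at its end, in the units of the state.
- arm.read_state(): the state, without advancing time (a new reading comes with each control period).
- arm.camera(name): name is "scene" or "top" or "wrist"; returns a dict with "pixels" (400x640x3 uint8, red, green, blue), "intrinsics" (3x3 intrinsics, pixels), "k1" (the pictures are not rectified: a ray, as slopes to the right and down, at radius r is drawn at 1 + k1 r^2 times it, then the intrinsics apply), "R" (3x3) and "t" (3): a world point X has camera coordinates R X + t; the wrist camera has in their place "tool_from_camera" (4x4, takes a point from camera to tool coordinates, whose origin is the TCP and whose axes are the tool frame's). Camera axes: x right, y down, z forward; pixel columns grow to the right and rows downward; lengths in m; the calibration is good to about 2 mm. A picture is of the moment at which its call begins: read the wrist's pose just before it. There is no depth.
- arm.close_job(): hands the job in, once; it reports no verdict.
The state is a dict: "time_s": time; "joint_pos": joint angles; "qvel": joint speeds; "joint_efforts": joint torques, N m; "ee_pos": TCP position; "orientation": TCP orientation; "wrist_force": force on the tool from outside, world axes, zero at the start; "wrist_torque": the same for the moment, N m; "finger_gap": opening from 0.0 (shut) to 1.0 (fully open).
Only numpy, scipy, OpenCV 4.12 (cv2) and the standard library are available. Lean on these libraries where they do the work, as an engineer would, in place of code of your own. Each camera call takes 0.05 s, during which the arm holds its last target. There are 200 camera calls.

TASK

Pick up the red-handled tapper and, with its white head, nudge the blue target block along its channel in slow, gentle taps, into the camera hood until it sits fully home against the stop hidden inside, found by feel; finish with a light press of roughly 10 N there, and never force the block or knock it. Then stand the tapper upright on its black rubber pad again and let go, leaving the block home and the jar, screwdriver and weight alone.

Things in the scene. Friction and masses are not known exactly. Their poses are not given: they have to be found in the camera images.
- guide: fixed aluminium channel: plate 120 (x) x 380 (y) x 10 mm, two dark rails along y, 14 mm above the plate, 53 mm apart inside. Origin: centre of the plate's underside; y axis = channel centre line, towards the hood; channel floor at z = 10 mm
- hood_mouth (a point): point on the channel floor, mid-width, at the mouth of the black hood (100 mm wide, top 56 mm above this point, 110 mm deep along +y; camera on top 63 to 105 mm in, 146 mm high). Axes as the channel's. The stop is inside: its hard face is 22 to 55 mm in from here along +y, different each time, unseen and not measured
- block_center (a point): centre of the loose blue block, about 0.6 kg, 50 (x) x 120 (y) x 34 mm, in the channel; +y points to the hood, z up. Flat rear face (yellow stripe end) 60 mm towards -y, front face 60 mm towards +y. Takes about 2 to 6 N to slide, stays where left. Harmful: over 20 N from the tapper, or over 0.12 m/s
- stop_pin (a joint): how far the short spring pin of the hidden stop is pressed in, in m: 0 = untouched, 0.004 = flush with the stop's hard face, block fully home (noisy reading). Its spring gives only 0.3 to 0.9 N, too weak to push the block back; then the hard stop makes the force rise steeply
- tapper_center (a point): mid-height of the loose tapper, 0.2 kg, 100 mm tall, upright on the pad: white round nylon head 36 mm across, 30 mm high, at the bottom; above it a red square handle 16 x 16 mm, 70 mm high, sides along the tapper's x and y. This point is 50 mm above the underside, 20 mm above the head's top; z up
- pad: fixed black rubber pad 100 x 100 x 4 mm on the table, the tapper's place; origin: centre of its underside
- ink_jar: white jar with black lid, 54 mm across, 60 mm high, loose; origin: centre of its underside
- screwdriver: screwdriver lying on the table beyond the channel, loose; origin: under its middle
- weight: brass weight 44 mm across, 52 mm high, loose; origin: centre of its underside

How it is judged:
By the outcome, as a careful person would: the job done as asked, in the order asked, and still so for the second after the job is handed in, with the robot touching nothing.
It also fails if it takes over 67 s, if anything falls off the work surface, if the arm or the gripper's body presses on something with over 40 N, if the wrist force passes 120 N, or if a joint passes its speed limit or range.

## Working session

There is one attempt and no reset: what is moved stays moved. The work goes in short steps, Python scripts to look and compute and a tool call to move; the robot and the scene stay as the last step left them, time stands still between calls to the robot, and variables do not carry over. Pictures are saved under pics/ and viewed, about 8 in all and at most 12, crops included, and the job is handed in when it is done.

Besides the shell and the picture viewer there is one more tool, called after "Call:" by a JSON object that holds its "api" and its "payload", one argument or row to a line. apply_moves: Moves the arm, as the interface text tells. Its arguments: {"type":"object","properties":{"steps":{"type":"array"},"newtons":{"type":"number"}},"required":["steps"]}

```bash
ls; mkdir -p pics; python3 - <<'E'
from rig import arm
import cv2, numpy as np, pickle
s=arm.read_state(); print(s)
d={}
for n in ("scene","top"):
    c=arm.camera(n); d[n]=c
    cv2.imwrite(f"pics/a_{n}.png",c["pixels"][:,:,::-1])
    print(n,{k:np.round(v,4).tolist() for k,v in c.items() if k!="pixels"})
pickle.dump(d,open("a.pkl","wb"))
E
```

```text
pics
{'time_s': 0.0, 'joint_pos': array([-1.39761520e+00,  3.51211653e-01,  1.65240368e+00,  4.53164947e-06,
        1.13912947e+00, -8.46365790e-02]), 'qvel': array([ 0.0004946 , -0.00070361, -0.00112742, -0.00152914, -0.00085774,
        0.00035638]), 'joint_efforts': array([-1.12480971e-03, -4.97322428e+01, -2.85252178e+01,  6.98340707e-02,
        2.56877323e-02, -1.04496889e-04]), 'ee_pos': array([ 0.14018551, -0.53150664,  0.24012264]), 'orientation': array([-3.90437400e-04,  7.92139111e-01, -6.10340312e-01, -4.23587180e-04]), 'wrist_force': array([-0.36923136, -0.09385071,  1.05515229]), 'wrist_torque': array([ 0.04900377, -0.00089822,  0.03799133]), 'finger_gap': 1.0007093993172744}
scene {'intrinsics': [[492.6198, 0.0, 320.7237], [0.0, 492.6198, 199.1452], [0.0, 0.0, 1.0]], 'k1': -0.004, 'R': [[0.8643, 0.5027, -0.0192], [0.3462, -0.622, -0.7023], [-0.365, 0.6004, -0.7116]], 't': [-0.4722, -0.2287, 1.4342]}
top {'intrinsics': [[466.8756, 0.0, 320.7275], [0.0, 466.8756, 209.9217], [0.0, 0.0, 1.0]], 'k1': -0.0448, 'R': [[0.0182, -0.9998, -0.0061], [-0.9943, -0.0175, -0.1048], [0.1047, 0.008, -0.9945]], 't': [-0.0921, 0.5999, 0.8145]}
```

View pics/a_scene.png

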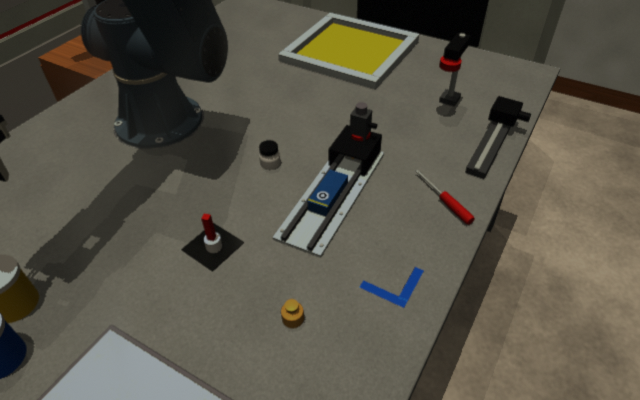

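View pics/a_top.png

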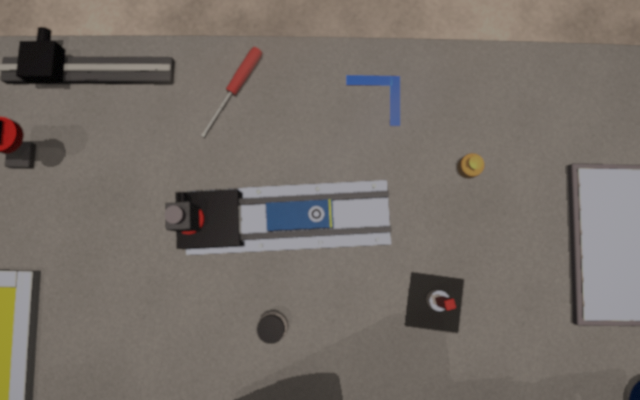

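The scene view shows the tapper on its pad at about (211,235), the block at (328,190) in the channel, and the hood at (355,145). In the top view the tapper handle is at (450,304), the block at (298,215), the yellow stripe at (331,214), and the hood at (210,218).

```bash
cat > h.py <<'E'
import numpy as np, cv2, pickle
def ray(c,uv):
    K=c["intrinsics"]; uv=np.asarray(uv,float)
    d=np.array([(uv[0]-K[0,2])/K[0,0],(uv[1]-K[1,2])/K[1,1]]); m=d.copy()
    for _ in range(8): m=d/(1+c["k1"]*(m@m))
    return m
def world(c,uv,z):
    o=-c["R"].T@c["t"]; v=c["R"].T@np.append(ray(c,uv),1); return o+v*(z-o[2])/v[2]
def two(c1,u1,c2,u2):
    A=np.zeros((3,3));b=np.zeros(3);L=[]
    for c,u in((c1,u1),(c2,u2)):
        o=-c["R"].T@c["t"]; v=c["R"].T@np.append(ray(c,u),1); v/=np.linalg.norm(v)
        P=np.eye(3)-np.outer(v,v);A+=P;b+=P@o;L.append((o,P))
    x=np.linalg.solve(A,b); return x,[np.linalg.norm(P@(x-o)) for o,P in L]
def blobs(m,roi,amin=15):
    x0,y0,x1,y1=roi; z=np.zeros(m.shape,np.uint8); z[y0:y1,x0:x1]=m[y0:y1,x0:x1]*255
    cs=[c for c in cv2.findContours(z,cv2.RETR_EXTERNAL,cv2.CHAIN_APPROX_NONE)[0] if cv2.contourArea(c)>amin]
    return sorted(cs,key=cv2.contourArea,reverse=True)
def box(c): r=cv2.minAreaRect(c); return r,cv2.boxPoints(r)
E
python3 - <<'E'
from h import *
np.set_printoptions(precision=4,suppress=True)
d=pickle.load(open("a.pkl","rb")); T,S=d["top"],d["scene"]
def f(c): p=c["pixels"].astype(int); return p[...,0],p[...,1],p[...,2]
r,g,b=f(T)
bl=blobs((b>r+40)&(b>g+20),(240,170,350,260))
print("block",[cv2.contourArea(c) for c in bl]); q=box(bl[0])[1]; print(q); print(np.array([world(T,p,.044) for p in q]))
yl=blobs((r>b+35)&(g>b+30),(300,190,350,240),4); 
for c in yl: q=box(c); print("stripe",q[0],world(T,q[0][0],.044))
pl=blobs((r>120)&(g>120)&(b>110),(150,170,400,260))
for c in pl[:3]: q=box(c)[1]; print("plate",cv2.contourArea(c)); print(np.array([world(T,p,.01) for p in q]))
pd=blobs((r<60)&(g<60)&(b<60)|(r>1.6*g+30),(395,260,475,345)); q=box(pd[0])[1]; print("pad",cv2.contourArea(pd[0]),q);print(np.array([world(T,p,.004) for p in q]), world(T,q.mean(0),.004))
rt=blobs((r>g+50)&(r>b+50),(400,260,480,340)); print("red",box(rt[0]), rt[0].reshape(-1,2).mean(0))
wt=blobs((r>140)&(g>140),(410,270,475,340),5); print("white",[(cv2.boundingRect(c)) for c in wt])
o=T["pixels"]
r,g,b=f(S)
rs=blobs((r>g+50)&(r>b+50),(190,200,230,260)); print("redS",box(rs[0]))
ws=blobs((r>140)&(g>130)&(b>120),(190,220,235,260),5); print("whiteS",[cv2.boundingRect(c) for c in ws])
im=cv2.resize(T["pixels"][160:350,160:480,::-1],None,fx=2.5,fy=2.5,interpolation=cv2.INTER_CUBIC); 
im2=cv2.resize(S["pixels"][190:280,170:260,::-1],None,fx=4,fy=4,interpolation=cv2.INTER_CUBIC)
im[:0]; cv2.imwrite("pics/b.png",im); cv2.imwrite("pics/b2.png",im2)
E
```

```text
block [1567.0]
[[265.6851 203.0166]
 [326.674  199.8067]
 [328.1078 227.047 ]
 [267.1188 230.2569]]
[[ 0.6108  0.0173  0.044 ]
 [ 0.6185 -0.0917  0.044 ]
 [ 0.5697 -0.0951  0.044 ]
 [ 0.5621  0.0133  0.044 ]]
stripe ((329.72308349609375, 212.51536560058594), (27.06937026977539, 1.6086305379867554), 86.8201675415039) [ 0.5957 -0.0975  0.044 ]
plate 1988.0
[[ 0.5378  0.1705  0.01  ]
 [ 0.5649 -0.2114  0.01  ]
 [ 0.5407 -0.2127  0.01  ]
 [ 0.5136  0.1681  0.01  ]]
plate 1531.5
[[ 0.6457  0.073   0.01  ]
 [ 0.6655 -0.2039  0.01  ]
 [ 0.643  -0.2051  0.01  ]
 [ 0.6233  0.0709  0.01  ]]
plate 1520.0
[[ 0.6223 -0.1016  0.01  ]
 [ 0.6299 -0.2073  0.01  ]
 [ 0.5772 -0.2103  0.01  ]
 [ 0.5697 -0.1053  0.01  ]]
pad 2661.5 [[404.6    325.2   ]
 [411.1692 272.6462]
 [463.3539 279.1693]
 [456.7846 331.7231]]
[[ 0.3951 -0.2383  0.004 ]
 [ 0.4908 -0.2502  0.004 ]
 [ 0.4803 -0.3469  0.004 ]
 [ 0.3847 -0.334   0.004 ]] [ 0.4375 -0.2922  0.004 ]
red (((449.5, 304.0), (11.067971229553223, 10.435516357421875), 71.56504821777344), array([[442.8, 300.4],
       [452.7, 297.1],
       [456.2, 307.6],
       [446.3, 310.9]], dtype=float32)) [449.5    304.0588]
white [(431, 299, 11, 11), (434, 292, 12, 3)]
redS (((205.50003051757812, 216.5), (7.589465618133545, 6.957010269165039), 18.434947967529297), array([[200.8, 218.6],
       [203. , 212. ],
       [210.2, 214.4],
       [208. , 221. ]], dtype=float32))
whiteS [(205, 238, 14, 6)]
```

View pics/b.png

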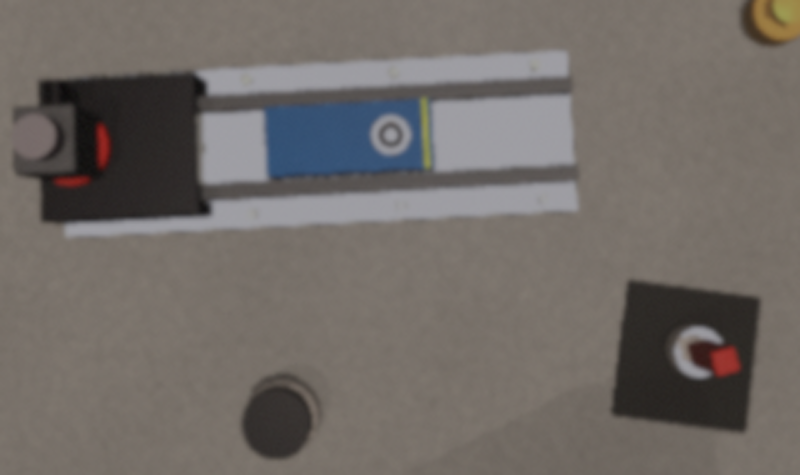

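The crop shows the tapper head near the pad centre, with its handle top at (725,361). The block's stripe is at (425,133) and the hood mouth edge is at x≈200. I'll move above the tapper for a closer look.

Call:
{"api": "apply_moves", "payload": {
  "steps": [0,0,0,-0.021,-0.05,0,1,0,0,0,-0.021,-0.05,0,1,0,0,0,-0.021,-0.05,0,1,0,0,0,-0.021,-0.05,0,1,0,0,0,-0.021,-0.05,0,1],
  "newtons": 50
}}

```text
time_s: 0.72
ee_pos: [0.3587, -0.3631, 0.239]
orientation: [-0.001, 0.79, -0.613, -0.001]
wrist_force: [0.1, -1.0, 0.2]
finger_gap: 1.002
```

Call:
{"api": "apply_moves", "payload": {
  "steps": [0,0,0,-0.021,-0.05,0,1,0,0,0,-0.01,-0.025,0,1,0,0,0,0,0,0,1]
}}

```text
time_s: 1.1
ee_pos: [0.4273, -0.31, 0.2383]
orientation: [-0.001, 0.792, -0.611, -0.002]
wrist_force: [0.1, -0.7, 0.2]
finger_gap: 1.002
```

```bash
python3 - <<'E'
from rig import arm
from h import *
np.set_printoptions(precision=4,suppress=True)
s=arm.read_state(); c=arm.camera("wrist"); pickle.dump((s,c),open("w.pkl","wb"))
print(s["time_s"],s["ee_pos"],s["orientation"],s["wrist_force"]); print(c["tool_from_camera"],c["intrinsics"][0],c["k1"])
cv2.imwrite("pics/w.png",c["pixels"][:,:,::-1])
d=pickle.load(open("a.pkl","rb")); T,S=d["top"],d["scene"]
print("two", two(T,(449.5,304.06),S,(205.5,216.5)), world(T,(449.5,304.06),.104), world(S,(205.5,216.5),.104))
print("mouth",world(T,(240.5,218),.066))
E
```

```text
1.1 [ 0.4273 -0.31    0.2383] [-0.0008  0.7916 -0.611  -0.0019] [ 0.1383 -0.7082  0.164 ]
[[ 1.      0.      0.0004  0.0003]
 [-0.0002  0.9558  0.2942 -0.0832]
 [-0.0004 -0.2942  0.9558 -0.1437]
 [ 0.      0.      0.      1.    ]] [357.1666   0.     324.4387] -0.029968652175687765
two (array([ 0.4433, -0.2946,  0.1025]), [np.float64(0.00013861276774237082), np.float64(0.0001386127677423072)]) [ 0.4436 -0.2941  0.104 ] [ 0.4443 -0.2956  0.104 ]
mouth [0.5812 0.0576 0.066 ]
```

View pics/w.png

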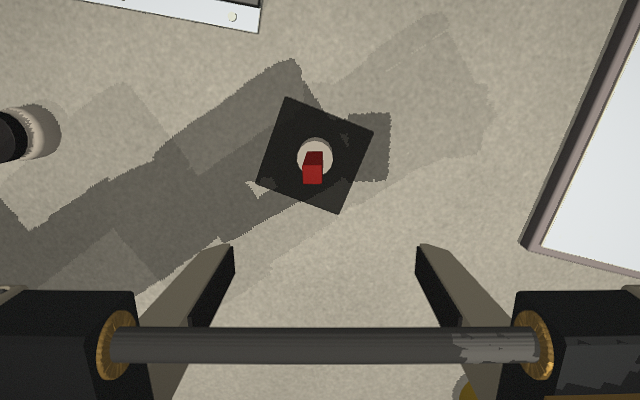

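The wrist view shows the handle's bright top face at about (313,174), almost square to the jaws, with the head at (315,157) on the pad. Next I'll measure the exact position and yaw.

```bash
cat >> h.py <<'E'
from scipy.spatial.transform import Rotation as Rot
def wcam(s,c):
    q=s["orientation"]; Rt=Rot.from_quat([q[1],q[2],q[3],q[0]]).as_matrix(); X=c["tool_from_camera"]
    Rc=Rt@X[:3,:3]; o=Rt@X[:3,3]+s["ee_pos"]
    return dict(c,R=Rc.T,t=-Rc.T@o),Rt
E
python3 - <<'E'
from h import *
np.set_printoptions(precision=4,suppress=True)
s,c=pickle.load(open("w.pkl","rb")); C,Rt=wcam(s,c); p=c["pixels"].astype(int); r,g,b=p[...,0],p[...,1],p[...,2]
print(p[150:190:4,313])
m=(r>125)&(g<70)
B=blobs(m,(290,140,340,195)); q=box(B[0]); print(q[0]); w=np.array([world(C,k,.104) for k in q[1]]); print(w,w.mean(0))
e=w[1]-w[0]; print("edge angle",np.degrees(np.arctan2(e[1],e[0])), np.linalg.norm(e),np.linalg.norm(w[2]-w[1]))
print("tool x ang",np.degrees(np.arctan2(Rt[1,0],Rt[0,0])))
print("delta tool",Rt.T@(w.mean(0)-s["ee_pos"]))
pad=blobs((r<75)&(g<60)&(b<60)|((r>g+50)),(240,85,380,220)); 
E
```

```text
[[188 181 160]
 [ 84  25  24]
 [ 85  24  19]
 [ 85  25  21]
 [141  37  33]
 [141  37  34]
 [139  37  34]
 [140  40  35]
 [140  37  33]
 [ 34  34  31]]
((311.5, 174.0), (18.0, 19.0), 90.0)
[[ 0.4495 -0.2857  0.104 ]
 [ 0.4533 -0.3002  0.104 ]
 [ 0.4392 -0.3039  0.104 ]
 [ 0.4353 -0.2891  0.104 ]] [ 0.4443 -0.2947  0.104 ]
edge angle -75.28869603572946 0.015008170539140253 0.014644164000755239
tool x ang -75.32658125521039
delta tool [-0.0099 -0.0205  0.1343]
```

Call:
{"api": "apply_moves", "payload": {
  "steps": [0,0,0,-0.01,-0.0205,0.03,1,0,0,0,0,0,0.045,1,0,0,0,0,0,0.045,1,0,0,0,0,0,0.03,1,0,0,0,0,0,0,1]
}}

```text
time_s: 1.78
ee_pos: [0.4399, -0.2997, 0.0849]
orientation: [-0.0, 0.79, -0.614, -0.001]
wrist_force: [0.0, -0.8, 0.8]
finger_gap: 0.999
```

Call:
{"api": "apply_moves", "payload": {
  "steps": [0,0,0,-0.004,-0.006,0.016,1,0,0,0,0,0,0.001,0.6,0,0,0,0,0,0,0.4]
}}

```text
time_s: 2.15
ee_pos: [0.4455, -0.2957, 0.0695]
orientation: [-0.0, 0.789, -0.614, 0.001]
wrist_force: [0.2, 0.2, -0.8]
finger_gap: 0.833
```

Call:
{"api": "apply_moves", "payload": {
  "steps": [0,0,0,0,0,0,0.3,0,0,0,0,0,0,0.2,0,0,0,0,0,0,0.1,0,0,0,0,0,0,0,0,0,0,0,0,0,0]
}}

```text
time_s: 2.78
ee_pos: [0.446, -0.2961, 0.0709]
orientation: [-0.0, 0.789, -0.614, 0.002]
wrist_force: [-0.4, -0.4, -0.4]
finger_gap: 0.298
```

Call:
{"api": "apply_moves", "payload": {
  "steps": [0,0,0,0,0,0,0,0,0,0,0,0,0,0,0,0,0,0,0,0,0]
}}

```text
time_s: 3.15
ee_pos: [0.446, -0.296, 0.0709]
orientation: [-0.0, 0.789, -0.614, 0.002]
wrist_force: [-0.3, 1.0, 0.9]
finger_gap: 0.167
```

Call:
{"api": "apply_moves", "payload": {
  "steps": [0,0,0,0,0,-0.02,0,0,0,0,0,0,-0.03,0,0,0,0,0,0,-0.03,0,0,0,0,-0.01,-0.02,-0.01,0,0,0,0,-0.02,-0.037,0,0]
}}

```text
time_s: 3.78
ee_pos: [0.4926, -0.2528, 0.1625]
orientation: [-0.0, 0.788, -0.615, -0.0]
wrist_force: [0.5, 0.1, -2.7]
finger_gap: 0.167
```

Call:
{"api": "apply_moves", "payload": {
  "steps": [0,0,0,-0.02,-0.037,0,0,0,0,0,-0.02,-0.037,0,0,0,0,0.6,-0.02,-0.037,0,0,0,0,0.65,-0.01,-0.01,0,0,0,0,0,0,0,0,0]
}}

```text
time_s: 4.4
ee_pos: [0.5975, -0.1508, 0.1612]
orientation: [0.0, 0.731, -0.682, -0.001]
wrist_force: [-0.4, -0.5, -1.3]
finger_gap: 0.17
```

```bash
cat > st.py <<'E'
from rig import arm
from h import *
np.set_printoptions(precision=4,suppress=True)
U=np.array([-0.0708,0.9975,0]); N=np.array([0.9975,0.0708,0]); O=np.array([0.5958,-0.1,0])
def st():
    s=arm.read_state(); q=s["orientation"]; Rt=Rot.from_quat([q[1],q[2],q[3],q[0]]).as_matrix()
    print("t",round(s["time_s"],2),"pos",s["ee_pos"],"F",s["wrist_force"],"M",s["wrist_torque"],"gap",round(s["finger_gap"],3))
    d=s["ee_pos"]-O; print("along",d@U,"lat",d@N,"U,N,up in tool:",Rt.T@U,Rt.T@N,"toolz",Rt[:,2],"Fu",s["wrist_force"]@U,"q",s["joint_pos"])
    return s,Rt
if __name__=="__main__": st()
E
python3 st.py
```

```text
t 4.4 pos [ 0.5975 -0.1508  0.1612] F [-0.4492 -0.5277 -1.2926] M [0.0113 0.0101 0.0219] gap 0.17
along -0.05083453262020737 lat -0.0018962530429114677 U,N,up in tool: [-1.      0.0022  0.0011] [-0.0022 -1.     -0.0018] toolz [-0.0019  0.0009 -1.    ] Fu -0.4945799713671881 q [-0.3229  0.5564  1.5425  0.0003  1.0447  1.1791]
```

Call:
{"api": "apply_moves", "payload": {
  "steps": [0,0,0,0.004,-0.002,0.03,0,0,0,0,0,0,0.025,0,0,0,0,0,0,0.015,0,0,0,0,0,0,0,0]
}}

```text
time_s: 4.9
ee_pos: [0.5981, -0.157, 0.0893]
orientation: [0.001, 0.733, -0.68, -0.001]
wrist_force: [-0.0, -0.1, -1.9]
finger_gap: 0.167
```

```bash
python3 - <<'E'
from st import *
st(); 
W=arm.camera("wrist"); T=arm.camera("scene")
a=cv2.resize(W["pixels"][0:300,160:480],None,fx=1.25,fy=1.25); b=cv2.resize(T["pixels"][100:270,220:400],None,fx=2.2,fy=2.2)
h=max(a.shape[0],b.shape[0]); im=np.zeros((h,a.shape[1]+b.shape[1],3),np.uint8); im[:a.shape[0],:a.shape[1]]=a; im[:b.shape[0],a.shape[1]:]=b
cv2.imwrite("pics/c.png",im[:,:,::-1])
E
```

```text
t 4.9 pos [ 0.5981 -0.157   0.0893] F [-0.0226 -0.1242 -1.9273] M [0.0333 0.0134 0.0189] gap 0.167
along -0.057048282645236495 lat -0.0017488859167849057 U,N,up in tool: [-1.     -0.0037  0.0007] [ 0.0037 -1.     -0.0024] toolz [-0.0024  0.0006 -1.    ] Fu -0.1222635371621525 q [-0.3319  0.6538  1.5771 -0.0003  0.9131  1.1644]
```

View pics/c.png

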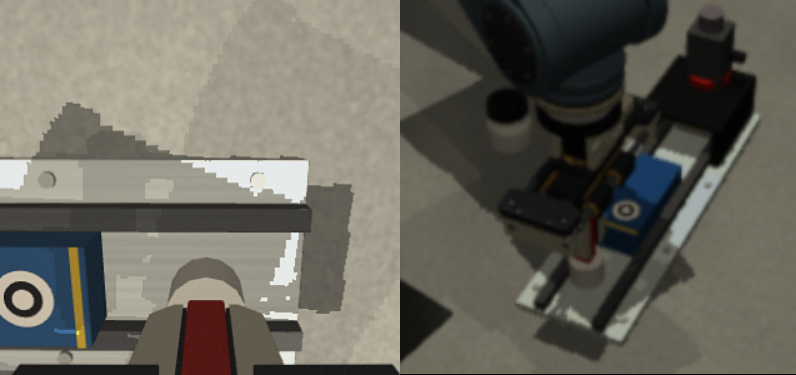

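The tapper head is between the rails, about 35 mm behind the block's stripe end. I'll lower it to working height and creep forward.

Call:
{"api": "apply_moves", "payload": {
  "steps": [0,0,0,0,-0.002,0.007,0,0,0,0,-0.006,0,0,0,0,0,0,-0.006,0,0,0,0,0,0,-0.006,0,0,0,0,0,0,0,0,0,0]
}}

```text
time_s: 5.62
ee_pos: [0.6007, -0.1376, 0.0855]
orientation: [-0.001, 0.733, -0.68, 0.002]
wrist_force: [-0.1, -0.6, -2.2]
finger_gap: 0.168
```

```bash
python3 st.py
```

```text
t 5.62 pos [ 0.6007 -0.1376  0.0855] F [-0.1031 -0.5984 -2.2235] M [ 0.0265 -0.026   0.0049] gap 0.168
along -0.03789913356813994 lat 0.002176687172797896 U,N,up in tool: [-1.     -0.0045 -0.0014] [ 0.0045 -1.      0.003 ] toolz [ 0.0031 -0.0012 -1.    ] Fu -0.5895831446771579 q [-0.3007  0.6538  1.5891 -0.0003  0.8954  1.1949]
```

Call:
{"api": "apply_moves", "payload": {
  "steps": [0,0,0,-0.004,0.001,0.001,0,0,0,0,-0.004,0.001,0.001,0,0,0,0,-0.003,0,0,0,0,0,0,-0.002,0,0,0,0,0,0,0,0,0,0]
}}

```text
time_s: 6.25
ee_pos: [0.5975, -0.124, 0.0834]
orientation: [-0.001, 0.733, -0.68, 0.002]
wrist_force: [0.3, -0.4, -2.1]
finger_gap: 0.169
```

```bash
python3 st.py
```

```text
t 6.25 pos [ 0.5975 -0.124   0.0834] F [ 0.2843 -0.3949 -2.1319] M [-0.035   0.0086  0.0107] gap 0.169
along -0.024069596256294925 lat -3.0941997234280004e-05 U,N,up in tool: [-1.     -0.0045 -0.0014] [ 0.0045 -1.      0.0031] toolz [ 0.0031 -0.0012 -1.    ] Fu -0.4140053337826695 q [-0.2808  0.6479  1.6073 -0.0004  0.883   1.2149]
```

Call:
{"api": "apply_moves", "payload": {
  "steps": [0,0,0,-0.002,0,0,0,0,0,0,-0.002,0,0,0,0,0,0,-0.002,0,0,0]
}}

```text
time_s: 6.62
ee_pos: [0.5972, -0.1183, 0.0834]
orientation: [-0.0, 0.733, -0.68, 0.002]
wrist_force: [-0.4, -2.3, -3.4]
finger_gap: 0.17
```

Call:
{"api": "apply_moves", "payload": {
  "steps": [0,0,0,-0.002,0,0,0,0,0,0,-0.002,0,0,0,0,0,0,-0.002,0,0,0]
}}

```text
time_s: 7.0
ee_pos: [0.5967, -0.1123, 0.0835]
orientation: [-0.0, 0.733, -0.68, 0.002]
wrist_force: [-0.0, -2.2, -2.0]
finger_gap: 0.169
```

```bash
python3 st.py
```

```text
t 7.0 pos [ 0.5967 -0.1123  0.0835] F [-0.0341 -2.1757 -1.9996] M [-0.5127 -0.0318 -0.0116] gap 0.169
along -0.012369430492095 lat 5.3337963744062725e-05 U,N,up in tool: [-1.     -0.0044 -0.0029] [ 0.0043 -1.      0.0037] toolz [ 0.0039 -0.0026 -1.    ] Fu -2.167855864744243 q [-0.2621  0.643   1.6165 -0.002   0.8777  1.2348]
```

The head met the block at about along = -20 mm, and sliding takes about 2 N. I'll keep tapping.

Call:
{"api": "apply_moves", "payload": {
  "steps": [0,0,0,-0.003,0,0,0,0,0,0,-0.003,0,0,0,0,0,0,-0.003,0,0,0,0,0,0,-0.002,0,0,0,0,0,0,0,0,0,0]
}}

```text
time_s: 7.62
ee_pos: [0.5958, -0.1003, 0.0834]
orientation: [-0.0, 0.733, -0.68, 0.002]
wrist_force: [-0.0, -1.1, -2.5]
finger_gap: 0.171
```

Call:
{"api": "apply_moves", "payload": {
  "steps": [0,0,0,-0.003,0,0,0,0,0,0,-0.003,0,0,0,0,0,0,-0.003,0,0,0,0,0,0,-0.002,0,0,0,0,0,0,0,0,0,0]
}}

```text
time_s: 8.25
ee_pos: [0.5949, -0.0886, 0.0834]
orientation: [-0.0, 0.733, -0.68, 0.002]
wrist_force: [0.3, -1.7, -1.5]
finger_gap: 0.169
```

```bash
python3 st.py
```

```text
t 8.25 pos [ 0.5949 -0.0886  0.0834] F [ 0.2833 -1.6867 -1.4594] M [-0.3267 -0.0169  0.027 ] gap 0.169
along 0.011467091705789596 lat -4.901835520710869e-05 U,N,up in tool: [-1.     -0.0046 -0.0028] [ 0.0046 -1.      0.0036] toolz [ 0.0038 -0.0026 -1.    ] Fu -1.7025289821126937 q [-0.2245  0.6347  1.6327 -0.0022  0.8699  1.2723]
```

Call:
{"api": "apply_moves", "payload": {
  "steps": [0,0,0,-0.003,0,0,0,0,0,0,-0.003,0,0,0,0,0,0,-0.003,0,0,0,0,0,0,-0.002,0,0,0,0,0,0,0,0,0,0]
}}

```text
time_s: 8.88
ee_pos: [0.5941, -0.0768, 0.0834]
orientation: [-0.0, 0.733, -0.68, 0.002]
wrist_force: [0.1, -1.9, -3.1]
finger_gap: 0.176
```

Call:
{"api": "apply_moves", "payload": {
  "steps": [0,0,0,-0.002,0,0,0,0,0,0,-0.002,0,0,0,0,0,0,-0.002,0,0,0,0,0,0,-0.002,0,0,0,0,0,0,0,0,0,0]
}}

```text
time_s: 9.5
ee_pos: [0.5934, -0.0684, 0.0834]
orientation: [-0.0, 0.733, -0.68, 0.002]
wrist_force: [0.5, -1.5, -1.4]
finger_gap: 0.172
```

```bash
python3 st.py
```

```text
t 9.5 pos [ 0.5934 -0.0684  0.0834] F [ 0.4703 -1.4767 -1.4161] M [-0.3082 -0.0012 -0.0411] gap 0.172
along 0.03173158464513998 lat -0.0001251224014474613 U,N,up in tool: [-1.     -0.0045 -0.0029] [ 0.0045 -1.      0.0037] toolz [ 0.0039 -0.0026 -1.    ] Fu -1.5063488725764655 q [-0.1918  0.6287  1.6444 -0.0024  0.8642  1.3051]
```

Call:
{"api": "apply_moves", "payload": {
  "steps": [0,0,0,-0.0015,0,0,0,0,0,0,-0.0015,0,0,0,0,0,0,-0.0015,0,0,0,0,0,0,-0.001,0,0,0,0,0,0,-0.001,0,0,0]
}}

```text
time_s: 10.12
ee_pos: [0.5929, -0.0616, 0.0834]
orientation: [-0.0, 0.733, -0.68, 0.002]
wrist_force: [0.2, -2.7, -3.0]
finger_gap: 0.169
```

Call:
{"api": "apply_moves", "payload": {
  "steps": [0,0,0,-0.001,0,0,0,0,0,0,-0.001,0,0,0,0,0,0,-0.001,0,0,0,0,0,0,-0.001,0,0,0]
}}

```text
time_s: 10.62
ee_pos: [0.5926, -0.0574, 0.0834]
orientation: [-0.0, 0.733, -0.68, 0.002]
wrist_force: [0.8, -2.2, -1.7]
finger_gap: 0.171
```

Call:
{"api": "apply_moves", "payload": {
  "steps": [0,0,0,-0.001,0,0,0,0,0,0,-0.001,0,0,0,0,0,0,-0.001,0,0,0,0,0,0,-0.001,0,0,0,0,0,0,-0.001,0,0,0]
}}

```text
time_s: 11.25
ee_pos: [0.5922, -0.052, 0.0834]
orientation: [-0.0, 0.733, -0.68, 0.002]
wrist_force: [-0.3, -2.6, -2.1]
finger_gap: 0.169
```

Call:
{"api": "apply_moves", "payload": {
  "steps": [0,0,0,-0.001,0,0,0,0,0,0,-0.001,0,0,0,0,0,0,-0.001,0,0,0,0,0,0,-0.001,0,0,0,0,0,0,-0.001,0,0,0]
}}

```text
time_s: 11.88
ee_pos: [0.5918, -0.0467, 0.0834]
orientation: [-0.0, 0.733, -0.68, 0.002]
wrist_force: [0.2, -2.7, -1.7]
finger_gap: 0.168
```

Call:
{"api": "apply_moves", "payload": {
  "steps": [0,0,0,-0.001,0,0,0,0,0,0,-0.001,0,0,0,0,0,0,-0.001,0,0,0,0,0,0,-0.001,0,0,0,0,0,0,-0.001,0,0,0]
}}

```text
time_s: 12.5
ee_pos: [0.5914, -0.0414, 0.0834]
orientation: [-0.0, 0.733, -0.68, 0.002]
wrist_force: [0.2, -2.9, -2.1]
finger_gap: 0.169
```

Call:
{"api": "apply_moves", "payload": {
  "steps": [0,0,0,-0.001,0,0,0,0,0,0,-0.001,0,0,0,0,0,0,-0.001,0,0,0,0,0,0,-0.001,0,0,0,0,0,0,-0.001,0,0,0]
}}

```text
time_s: 13.12
ee_pos: [0.591, -0.0361, 0.0834]
orientation: [-0.0, 0.733, -0.68, 0.002]
wrist_force: [0.5, -3.0, -1.2]
finger_gap: 0.169
```

Call:
{"api": "apply_moves", "payload": {
  "steps": [0,0,0,-0.001,0,0,0,0,0,0,-0.001,0,0,0,0,0,0,-0.001,0,0,0,0,0,0,-0.001,0,0,0]
}}

```text
time_s: 13.62
ee_pos: [0.5908, -0.0322, 0.0834]
orientation: [-0.0, 0.733, -0.68, 0.003]
wrist_force: [0.7, -9.6, -3.2]
finger_gap: 0.17
```

The force jumped to 9.6 N, which suggests the hard stop. I'll confirm with small presses.

Call:
{"api": "apply_moves", "payload": {
  "steps": [0,0,0,-0.0003,0,0,0]
}}

```text
time_s: 13.75
ee_pos: [0.5909, -0.0322, 0.0835]
orientation: [-0.0, 0.733, -0.68, 0.003]
wrist_force: [0.4, -5.8, -2.6]
finger_gap: 0.169
```

```bash
python3 st.py
```

```text
t 13.75 pos [ 0.5909 -0.0322  0.0835] F [ 0.4417 -5.7851 -2.6289] M [-1.2631 -0.1172  0.0194] gap 0.169
along 0.06796251453415508 lat -6.728703469474281e-05 U,N,up in tool: [-1.     -0.0049 -0.0047] [ 0.0049 -1.      0.0044] toolz [ 0.0047 -0.0043 -1.    ] Fu -5.8018810043384725 q [-0.1315  0.6202  1.6606 -0.0049  0.8556  1.3667]
```

Call:
{"api": "apply_moves", "payload": {
  "steps": [0,0,0,-0.0006,0,0,0,0,0,0,-0.0006,0,0,0]
}}

```text
time_s: 14.0
ee_pos: [0.5912, -0.032, 0.0835]
orientation: [0.0, 0.734, -0.68, 0.004]
wrist_force: [0.6, -7.4, -3.5]
finger_gap: 0.168
```

Call:
{"api": "apply_moves", "payload": {
  "steps": [0,0,0,-0.001,0,0,0,0,0,0,-0.0009,0,0,0]
}}

```text
time_s: 14.25
ee_pos: [0.5918, -0.0317, 0.0836]
orientation: [0.001, 0.734, -0.679, 0.006]
wrist_force: [2.1, -8.9, -3.5]
finger_gap: 0.171
```

Call:
{"api": "apply_moves", "payload": {
  "steps": [0,0,0,-0.0011,0.0003,0,0,0,0,0,-0.0011,0.0003,0,0]
}}

```text
time_s: 14.5
ee_pos: [0.5919, -0.0315, 0.0839]
orientation: [0.001, 0.734, -0.679, 0.008]
wrist_force: [2.1, -10.6, -4.0]
finger_gap: 0.17
```

```bash
python3 st.py
```

```text
t 14.5 pos [ 0.5919 -0.0315  0.0839] F [  2.1215 -10.646   -3.9511] M [-2.1953 -0.3616  0.0251] gap 0.17
along 0.06862521460496551 lat 0.0009798178159934239 U,N,up in tool: [-0.9999 -0.0064 -0.0128] [ 0.0063 -0.9999  0.0092] toolz [ 0.0101 -0.0122 -0.9999] Fu -10.769569667496974 q [-0.127   0.6189  1.6619 -0.0144  0.8493  1.376 ]
```

The press is steady at about 10.8 N with no further travel, so the block is home. I'll withdraw slowly, straighten the tilt and lift.

Call:
{"api": "apply_moves", "payload": {
  "steps": [0,0,0,0.001,0,0,0,0,0,0,0.003,0,0,0,0,0,0,0.006,0,0,0,-0.07,-0.09,0,0.01,0,0,0,0,0,0,0.01,0,0,0]
}}

```text
time_s: 15.12
ee_pos: [0.594, -0.0617, 0.0839]
orientation: [-0.0, 0.734, -0.679, -0.002]
wrist_force: [0.7, -0.8, -2.0]
finger_gap: 0.17
```

```bash
python3 - <<'E'
from st import *
st(); W=arm.camera("wrist"); T=arm.camera("top")
a=cv2.resize(W["pixels"][0:320,160:480],None,fx=1.25,fy=1.25); b=cv2.resize(T["pixels"][150:330,160:360],None,fx=2,fy=2)
h=max(a.shape[0],b.shape[0]); im=np.zeros((h,a.shape[1]+b.shape[1],3),np.uint8); im[:a.shape[0],:a.shape[1]]=a; im[:b.shape[0],a.shape[1]:]=b
cv2.imwrite("pics/d.png",im[:,:,::-1])
E
```

```text
t 15.12 pos [ 0.594  -0.0617  0.0839] F [ 0.7095 -0.7616 -2.0122] M [ 0.0291 -0.0322  0.0051] gap 0.17
along 0.038323327762886064 lat 0.0009284537908698734 U,N,up in tool: [-1.     -0.0067  0.0026] [ 0.0067 -1.     -0.0022] toolz [-0.0024  0.0024 -1.    ] Fu -0.8099102192125539 q [-0.1823  0.6303  1.6398  0.0026  0.8743  1.3093]
```

View pics/d.png

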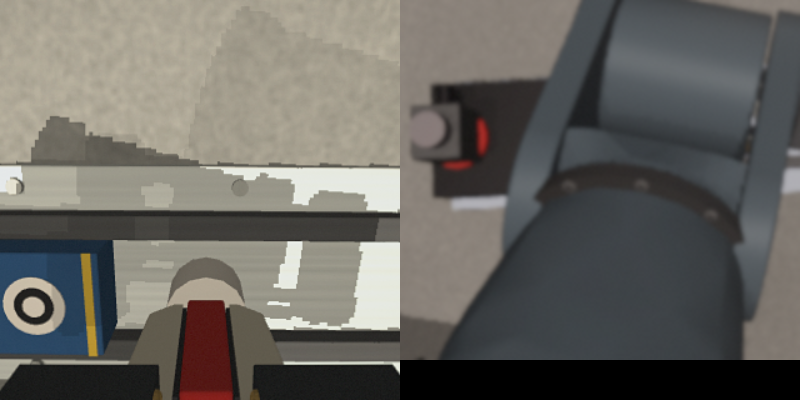

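The block has stayed put and the head is clear of it by about 30 mm. The tapper is still straight in the jaws (crop about (205,300)). Next I'll lift and return to the pad.

Call:
{"api": "apply_moves", "payload": {
  "steps": [0,0,0,0,0,-0.015,0,0,0,0,0,0,-0.03,0,0,0,0,0,0,-0.03,0,0,0,0,0.012,0.01,-0.01,0,0,0,0,0.027,0.021,0,0]
}}

```text
time_s: 15.85
ee_pos: [0.5656, -0.1034, 0.1741]
orientation: [-0.0, 0.735, -0.678, -0.001]
wrist_force: [-0.1, -0.4, -2.6]
finger_gap: 0.171
```

Call:
{"api": "apply_moves", "payload": {
  "steps": [0,0,0,0.032,0.025,0,0,0,0,0,0.032,0.025,0,0,0,0,0,0.032,0.025,0,0,0,0,0,0.032,0.025,0,0,0,0,0,0.015,0.012,0,0]
}}

```text
time_s: 16.48
ee_pos: [0.457, -0.2612, 0.1734]
orientation: [0.0, 0.735, -0.679, -0.002]
wrist_force: [0.3, -0.4, -2.9]
finger_gap: 0.172
```

Call:
{"api": "apply_moves", "payload": {
  "steps": [0,0,0,0.015,0.012,0,0,0,0,0,0,0,0,0]
}}

```text
time_s: 16.73
ee_pos: [0.4434, -0.2788, 0.173]
orientation: [0.0, 0.734, -0.68, -0.002]
wrist_force: [0.9, 0.5, -2.5]
finger_gap: 0.171
```

```bash
cat >> st.py <<'E'
def go(x,y):
    s,Rt=st(); print("to target, tool:",Rt.T@(np.array([x,y,s["ee_pos"][2]])-s["ee_pos"]),"down",Rt.T@[0,0,-1])
E
python3 -c "
from st import *
go(.4405,-.293)"
```

```text
t 16.73 pos [ 0.4434 -0.2788  0.173 ] F [ 0.9394  0.4735 -2.5269] M [-0.0065 -0.0392  0.0367] gap 0.171
along -0.16759794871971143 lat -0.1647116265434598 U,N,up in tool: [-1.     -0.0056  0.0027] [ 0.0056 -1.     -0.0039] toolz [-0.0041  0.0025 -1.    ] Fu 0.4058502992807993 q [-0.65    0.3889  1.7826 -0.0006  0.9749  0.8446]
to target, tool: [ 0.0139  0.0039 -0.    ] down [ 0.0028 -0.0039  1.    ]
```

Call:
{"api": "apply_moves", "payload": {
  "steps": [0.03,0.02,0,0.014,0.004,0.02,0,0,0,0,0,0,0.03,0,0,0,0,0,0,0.025,0,0,0,0,0,0,0.01,0,0,0,0,0,0,0,0]
}}

```text
time_s: 17.35
ee_pos: [0.44, -0.292, 0.0863]
orientation: [-0.0, 0.734, -0.679, 0.0]
wrist_force: [-1.0, -0.1, -1.3]
finger_gap: 0.171
```

```bash
python3 - <<'E'
from st import *
go(.4405,-.293)
W=arm.camera("wrist"); T=arm.camera("scene")
a=cv2.resize(W["pixels"][0:320,160:480],None,fx=1.25,fy=1.25); b=cv2.resize(T["pixels"][170:290,150:290],None,fx=2.8,fy=2.8)
h=max(a.shape[0],b.shape[0]); im=np.zeros((h,a.shape[1]+b.shape[1],3),np.uint8); im[:a.shape[0],:a.shape[1]]=a; im[:b.shape[0],a.shape[1]:]=b
cv2.imwrite("pics/e.png",im[:,:,::-1])
E
```

```text
t 17.35 pos [ 0.44   -0.292   0.0863] F [-0.9711 -0.0811 -1.2551] M [ 0.0283 -0.0814  0.0084] gap 0.171
along -0.18051019238945779 lat -0.16902180205645626 U,N,up in tool: [-1.     -0.0061 -0.0001] [ 0.0061 -1.      0.001 ] toolz [ 0.001 -0.    -1.   ] Fu -0.012170345085185816 q [-0.6744  0.5264  1.8293  0.0008  0.7851  0.8188]
to target, tool: [ 0.001  -0.0004  0.    ] down [-0.0001  0.001   1.    ]
```

View pics/e.png

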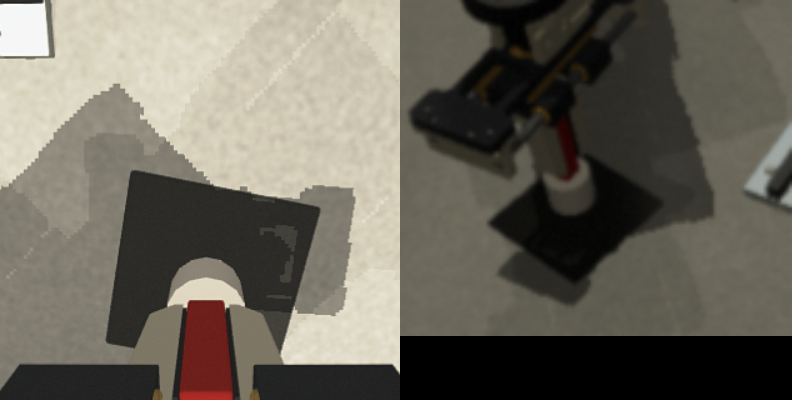

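The wrist and scene views both show the tapper upright, just above the pad and near its centre. I'll lower it until it touches.

Call:
{"api": "apply_moves", "payload": {
  "steps": [0,0,0,0.001,0,0.005,0,0,0,0,0,0,0.005,0,0,0,0,0,0,0.003,0,0,0,0,0,0,0.001,0,0,0,0,0,0,0,0]
}}

```text
time_s: 18.08
ee_pos: [0.4412, -0.294, 0.0737]
orientation: [-0.0, 0.734, -0.679, 0.003]
wrist_force: [0.5, -0.1, -2.1]
finger_gap: 0.165
```

Call:
{"api": "apply_moves", "payload": {
  "steps": [0,0,0,0,0,0.001,0,0,0,0,0,0,0.001,0,0,0,0,0,0,0.0005,0]
}}

```text
time_s: 18.45
ee_pos: [0.4414, -0.2941, 0.0713]
orientation: [-0.0, 0.734, -0.679, 0.003]
wrist_force: [0.2, 0.1, -2.1]
finger_gap: 0.168
```

```bash
python3 st.py
```

```text
t 18.45 pos [ 0.4414 -0.2941  0.0713] F [ 0.2159  0.0707 -2.089 ] M [ 0.0009  0.0097 -0.0307] gap 0.168
along -0.18264757204578694 lat -0.16780167035061536 U,N,up in tool: [-1.     -0.0063 -0.0034] [ 0.0062 -1.      0.0045] toolz [ 0.0047 -0.0031 -1.    ] Fu 0.05525693692739814 q [-0.6758  0.5533  1.8321  0.0008  0.7506  0.8173]
```

Call:
{"api": "apply_moves", "payload": {
  "steps": [0,0,0,0,0,0.0007,0,0,0,0,0,0,0.0007,0]
}}

```text
time_s: 18.7
ee_pos: [0.4415, -0.2941, 0.0708]
orientation: [-0.001, 0.734, -0.679, 0.003]
wrist_force: [-4.0, 3.1, 14.2]
finger_gap: 0.174
```

Call:
{"api": "apply_moves", "payload": {
  "steps": [0,0,0,0,0,-0.0002,0,0,0,0,0,0,0,0],
  "newtons": 10
}}

```text
time_s: 18.95
ee_pos: [0.4415, -0.2942, 0.0712]
orientation: [-0.001, 0.734, -0.679, 0.003]
wrist_force: [-0.9, -0.0, -2.1]
finger_gap: 0.173
```

Call:
{"api": "apply_moves", "payload": {
  "steps": [0,0,0,0,0,0,0.22,0,0,0,0,0,0,0.3,0,0,0,0,0,0,0.45,0,0,0,0,0,0,0.6,0,0,0,0,0,0,0.8]
}}

```text
time_s: 19.58
ee_pos: [0.4418, -0.2944, 0.0713]
orientation: [-0.001, 0.734, -0.679, 0.003]
wrist_force: [0.3, 0.5, -0.4]
finger_gap: 0.573
```

Call:
{"api": "apply_moves", "payload": {
  "steps": [0,0,0,0,0,0,0.8,0,0,0,0,0,0,0.8,0,0,0,0,0,0,0.8]
}}

```text
time_s: 19.95
ee_pos: [0.4418, -0.2944, 0.0713]
orientation: [-0.001, 0.734, -0.679, 0.003]
wrist_force: [-0.6, 0.6, -0.0]
finger_gap: 0.8
```

Call:
{"api": "apply_moves", "payload": {
  "steps": [0,0,0,0,0,-0.03,0.8,0,0,0,0,0,-0.04,0.8,0,0,0,0,0,-0.05,0.8,0,0,0,0,0,-0.03,0.8,0,0,0,0.01,0.03,0,0.8]
}}

```text
time_s: 20.58
ee_pos: [0.412, -0.3057, 0.2257]
orientation: [-0.0, 0.734, -0.679, 0.003]
wrist_force: [-0.2, -0.2, -0.3]
finger_gap: 0.798
```

Call:
{"api": "apply_moves", "payload": {
  "steps": [0,0,0,0.035,0.04,0,0.8,0,0,0,0.035,0.04,0,0.8,0,0,0,0.035,0.04,0,0.8,0,0,0,0.035,0.04,0,0.8,0,0,0,0.035,0.04,0,0.8]
}}

```text
time_s: 21.2
ee_pos: [0.2216, -0.5001, 0.2268]
orientation: [-0.0, 0.736, -0.677, 0.004]
wrist_force: [1.2, -0.8, 0.4]
finger_gap: 0.797
```

Call:
{"api": "apply_moves", "payload": {
  "steps": [0,0,0,0.02,0.02,0,0.8,0,0,0,0,0,0,0.8]
}}

```text
time_s: 21.45
ee_pos: [0.2001, -0.5241, 0.2265]
orientation: [-0.0, 0.734, -0.679, 0.004]
wrist_force: [0.3, 0.4, 0.1]
finger_gap: 0.803
```

```bash
python3 - <<'E'
from st import *
s,_=st(); T=arm.camera("top"); S=arm.camera("scene"); pickle.dump((T,S),open("z.pkl","wb"))
p=T["pixels"].astype(int); r,g,b=p[...,0],p[...,1],p[...,2]
bl=blobs((b>r+40)&(b>g+20),(200,170,350,260)); q=box(bl[0])[1]; print("block",np.array([world(T,k,.044) for k in q]))
for c in blobs((r>b+35)&(g>b+30),(230,190,350,240),3): print("stripe",world(T,box(c)[0][0],.044))
rt=blobs((r>g+50)&(r>b+50),(400,260,480,340)); print("handle",world(T,box(rt[0])[0][0],.104))
a=cv2.resize(T["pixels"][20:350,160:500],None,fx=1.3,fy=1.3); b=cv2.resize(S["pixels"][190:280,170:260],None,fx=3.8,fy=3.8)
im=np.zeros((max(a.shape[0],b.shape[0]),a.shape[1]+b.shape[1],3),np.uint8); im[:a.shape[0],:a.shape[1]]=a; im[:b.shape[0],a.shape[1]:]=b
cv2.imwrite("pics/z.png",im[:,:,::-1])
E
```

```text
t 21.45 pos [ 0.2001 -0.5241  0.2265] F [0.2926 0.4183 0.0949] M [-0.0069 -0.0084  0.0163] gap 0.803
along -0.3950025161873558 lat -0.42473438557735943 U,N,up in tool: [-1.     -0.0079 -0.006 ] [ 0.0078 -1.      0.0061] toolz [ 0.0065 -0.0055 -1.    ] Fu 0.3965434158092825 q [-1.2912  0.382   1.6434  0.0053  1.1091  0.1985]
block [[ 0.609   0.0663  0.044 ]
 [ 0.6137 -0.0028  0.044 ]
 [ 0.5651 -0.0066  0.044 ]
 [ 0.5604  0.0621  0.044 ]]
stripe [ 0.5906 -0.0092  0.044 ]
handle [ 0.4394 -0.294   0.104 ]
```

View pics/z.png

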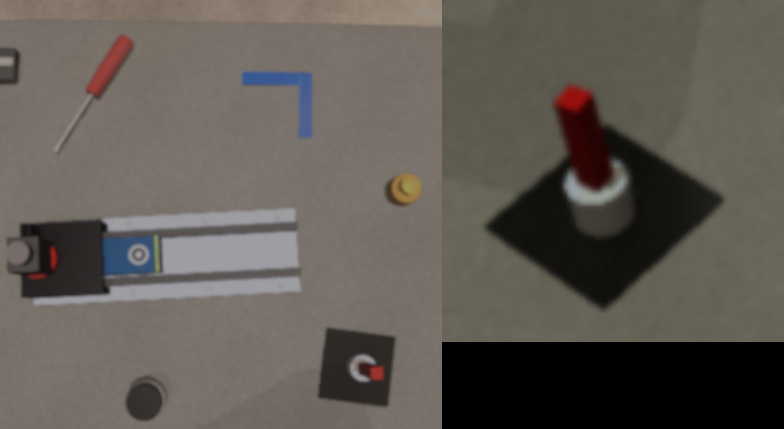

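The final view shows the tapper upright near the centre of the pad (crop (375,372)) and the block inside the hood. The jar, screwdriver and weight are where they were. Handing in.

```bash
python3 -c "
from rig import arm
print(arm.close_job())"
```

```text
the job is handed in; nothing more can be done
None
```

The block is in the hood and, by feel, home against the hidden stop. The tapper is back upright on its pad and released, and I handed the job in at about 21.5 s of the 67 s.

- **Taps:** I pushed the block with the white head in 1–3 mm steps, no faster than about 25 mm/s. It took about 1.5–3 N to slide.
- **Stop:** After about 88 mm of travel, roughly 47 mm inside the hood, the force jumped from 3 N to 9.6 N and the block stopped moving. I finished with a press of about 10.8 N, the highest push I read. Forces were only read at the end of each move call, so a brief higher peak can't be ruled out.
- **Final pictures:** The stripe moved 88 mm, which agrees with the tool's travel while pushing. The tapper stands within a few mm of the pad's centre. By eye, the jar, screwdriver and weight are where they were.

Three things were less clean or not checked:
- **Tilt:** The tool leaned about 0.9° during the final press. I straightened it after backing off.
- **Pad contact:** Setting the tapper down gave a brief push of about 16 N on the pad.
- **Pin reading:** The robot's state includes no stop-pin value, so "home" rests on the steep force rise and the lack of further travel.

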